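# Sweep the rubber stoppers into the tray

### The arm

A 7-joint arm with a two-finger parallel gripper is mounted at the origin on the work surface. World frame = base frame: x ahead of the robot, y to its left, z up, the work surface at z = 0. Lengths are in m, angles in rad, forces in N, time in s.
With the tool pointing down it reaches from about 0.4 to 0.85 m from the base axis. Payload 10.4 kg.
Tool frame: the origin (TCP) lies at the very end of the fingers, on their centre line; the grasp point (between the pads) lies 19 mm behind it; z points along the fingers, y is the line along which they close (so a half turn about z gives the same grasp; the last joint's range is limited). The gripper opens to 87 mm and grips with 3 to 60 N. Pads are 19 mm wide; open, the fingers measure 117 mm over their backs; the gripper's body (75 mm by 190 mm) begins 51 mm behind the grasp point.
Start: joints at [-1.366, 0.332, -0.065, 1.46, 0.022, 1.35, -0.088], TCP at [0.141, 0.609, 0.223] pointing down, gripper open.
Joint ranges: [-2.6, 2.6], [-0.5, 2.12], [-1.47, 1.34], [0.16, 2.42], [-1.27, 4.41], [0.06, 2.06], [-2.6, 2.6]. Speed limits (rad/s): [2.22, 2.22, 2.79, 2.79, 3.14, 3.14, 3.14].

### API

Orientations are given as a unit quaternion [x, y, z, w].
In Python, from bench import * gives the robot as it stands.
- The arm moves only by the tool carry_out, never from a script. Its argument "deltas" is a list of rows, each an object with "hand": the finger opening in mm, from 0 to 87; "dp": the shift along the tool's x, y, z each as a share of 250 mm, from -1 to 1, a list of three; "spin": the turn about the tool's z as a share of pi rad, from -1 to 1. In form: [{"hand": hand, "dp": [dx, dy, dz], "spin": spin}, ...]. A call has 1 to 20 rows; each row is the pose to reach, as a shift and turn from the pose commanded when the call began, along the tool's axes at that moment, turning the shorter way round; what a row does not reach only later rows make up. A row lasts 1/10 s, in which the tool goes at most 50 mm and 8.59 degrees, less where a joint would pass 70% of its speed; a pose out of reach is approached as far as the arm can. A call with a number of a shift or a turn outside -1 to 1 is refused whole. A call with a gripper value outside its range is refused whole. The fingers move at their own pace and stop on an object; "force" is the grip in N (left out, the last holds). Time passes only in rows, so rows that repeat a pose let the fingers close. It gives the time, the measured TCP pose, the force, the opening and the grip force at its end, in the units of the state.
- read_state(): the state, without advancing time (a new reading comes with each control period).
- camera(name): name is "side" or "top" or "wrist"; returns the picture (480x640x3 uint8, red, green, blue); there is no depth.
- get_calibration(name): a dict with "fx", "fy", "cx", "cy" (pixels), "R" (3x3) and "t" (3): a world point X has camera coordinates R X + t; the wrist camera has in their place "mount" (4x4, takes a point from camera to tool coordinates, whose origin is the TCP and whose axes are the flange's). Camera axes: x right, y down, z forward; pixel columns grow to the right and rows downward; lengths in m; the calibration is good to about 2 mm. The wrist camera is an equidistant fisheye: a pixel r from the principal point sees the ray r / f radians off the axis. A picture is of the moment at which its call begins: read the wrist's pose just before it. get_calibration takes no time and is no camera call.
- close_job(): hands the job in; it is judged then, once.
The state is a dict: "time": time; "joint_positions": joint angles; "joint_vel": joint speeds; "joint_torque": joint torques, N m; "ee_pos": TCP position; "eef_rot": TCP orientation; "ft_force": force on the tool from outside, world axes, zero at the start; "torque": the same for the moment, N m; "width": finger opening in m; "grip_force": force on a finger pad.
Only numpy, scipy, OpenCV 4.12 (cv2) and the standard library are available. Lean on these libraries where they do the work, as an engineer would, in place of code of your own. Each camera call takes 0.05 s, during which the arm holds its last target. There are 200 camera calls.

### The job

Three black rubber stoppers are scattered over the lab bench: sweep them with the closed fingers along the bench, over the sloping lip and into the open-sided steel tray, until all three stand wholly on its flat floor, past the lip. Only push them gently along the surface: do not pick up, pinch, jam or bat them. Leave the brass weight, the amber bottle and the beaker standing where they are.

Things in the scene. Friction and masses are not known exactly. Their poses are not given: they have to be found in the camera images.
- tray: Collecting tray of bare sheet steel, fixed to the bench. Origin: centre of its underside, on the bench; x points from the open mouth (x = -75 mm) to the back wall (x = +74 mm), z up. 184 mm wide in y. Flat floor 3 mm above the bench. Side walls (y = +-91 mm, from x = -45 mm on) and back wall are 2 mm thick, 30 mm high. Stands to the robot's left, mouth to the robot's right.
- tray_mouth (a point): Middle of the tray's front edge, level with the bench. From here inwards the lip slopes up 3 mm over 30 mm to the flat floor; the lip has no side walls. The mouth faces -y of the world, give or take 17 degrees.
- stopper_large: Black rubber stopper, a slightly tapered plug standing on its wide end: 36 mm across at the foot, 30 mm at the top, 30 mm high, 35 g. Origin: centre of its foot, z up. Loose; slides on the bench when pushed low on its side.
- stopper_medium: Black rubber stopper, a slightly tapered plug standing on its wide end: 32 mm across at the foot, 26 mm at the top, 28 mm high, 28 g. Origin: centre of its foot, z up. Loose; slides on the bench when pushed low on its side.
- stopper_small: Black rubber stopper, a slightly tapered plug standing on its wide end: 28 mm across at the foot, 22 mm at the top, 25 mm high, 20 g. Origin: centre of its foot, z up. Loose; slides on the bench when pushed low on its side.
- weight: Brass balance weight with a knob on top, 26 mm across, 46 mm high, 150 g, standing loose among the stoppers. Origin: centre of its underside. To be left alone.
- bottle: Amber glass bottle with a black cap, 56 mm across, 120 mm high, standing loose on the far side of the stoppers. Origin: centre of its underside. To be left alone.
- beaker: Empty clear glass beaker, 44 mm across, 58 mm high, standing loose on the robot's side of the stoppers. Origin: centre of its underside. To be left alone.
Mind the look-alikes: they are no part of the job. Leave any blue look-alike of the stopper_small alone. Leave any red look-alike of the stopper_medium alone.

How it is judged:
At the end, for the whole second after the job is handed in: Each stopper stands upright with its axis inside the tray, at least 45 mm in from the mouth edge (its whole foot on or within 3 mm of the flat floor), between the walls, on the floor and at rest; the weight, bottle and beaker are within 15 mm of where they began and upright (x of stopper_large in the frame of tray between -0.03 and 0.075 m and y of stopper_large in the frame of tray between -0.09 and 0.09 m and height (world z) of each of stopper_large, stopper_medium, stopper_small below 0.012 m and angle between each of stopper_large, stopper_medium, stopper_small's own z axis and vertical below 0.3 rad and linear speed of each of stopper_large, stopper_medium, stopper_small below 0.02 m/s and x of stopper_medium in the frame of tray between -0.03 and 0.075 m and y of stopper_medium in the frame of tray between -0.09 and 0.09 m and x of stopper_small in the frame of tray between -0.03 and 0.075 m and y of stopper_small in the frame of tray between -0.09 and 0.09 m and distance of each of weight, bottle, beaker from where it was at the start of the episode below 0.015 m and angle between each of weight, bottle, beaker's own z axis and vertical below 0.2 rad); the robot touches nothing.
It fails at once if a stopper is lifted off the surface (its foot more than 30 mm above the bench) (height (world z) of any of stopper_large, stopper_medium, stopper_small above 0.03 m).
It fails at once if a stopper is pinched, or jammed with more than 25 N of finger force (contact force between the fingers and stopper_large above 25 N or contact force between the fingers and stopper_medium above 25 N or contact force between the fingers and stopper_small above 25 N).
It fails at once if a stopper is batted along (faster than 0.8 m/s) (linear speed of any of stopper_large, stopper_medium, stopper_small above 0.8 m/s).
It fails at once if the weight, bottle or beaker is shifted by more than 15 mm or tipped (distance of any of weight, bottle, beaker from where it was at the start of the episode above 0.015 m or angle between any of weight, bottle, beaker's own z axis and vertical above 0.2 rad).
It also fails if it takes over 67 s, if anything falls off the work surface, if the arm or the gripper's body presses on something with over 40 N, if the wrist force passes 120 N, or if a joint passes its speed limit or range.

## Working session

There is one attempt and no reset: what is moved stays moved. The work goes in short steps, Python scripts to look and compute and a tool call to move; the robot and the scene stay as the last step left them, time stands still between calls to the robot, and variables do not carry over. Pictures are saved under pics/ and viewed, at most 10 in all, crops included, and the job is handed in when it is done.

Besides the shell and the picture viewer there is one more tool, called after ">>>" as name(argument=value, ...) on one line, values as JSON. carry_out: Moves the arm, as the interface text tells. Its arguments: {"type":"object","properties":{"deltas":{"type":"array","items":{"type":"object","properties":{"hand":{"type":"number"},"dp":{"type":"array","items":{"type":"number","minimum":-1,"maximum":1}},"spin":{"type":"number","minimum":-1,"maximum":1}}}},"force":{"type":"number"}},"required":["deltas"]}

```bash
mkdir -p pics; python3 - <<'E'
from bench import *
import cv2
s=read_state();print(s['time'],s['ee_pos'],s['eef_rot'],s['width'])
for n in('top','side'):
    c=get_calibration(n);print(n,c)
    cv2.imwrite(f'pics/{n}0.png',camera(n)[:,:,::-1])
E
```

```text
0.0 [0.14104903 0.60845876 0.22174284] [ 1.13609140e-01  9.93525256e-01 -7.25183365e-04 -5.98368468e-05] 0.08679801829802937
top {'fx': 605.002399927725, 'fy': 605.002399927725, 'cx': 314.30244814835066, 'cy': 234.33098350732874, 'R': array([[-1.33208588e-02, -9.99911213e-01,  3.47766620e-04],
       [-9.98047748e-01,  1.32748081e-02, -6.10284486e-02],
       [ 6.10184136e-02, -1.16003904e-03, -9.98135966e-01]]), 't': array([-0.00933597,  0.58273711,  1.06676022])}
side {'fx': 440.11674435649616, 'fy': 440.11674435649616, 'cx': 319.8261372592157, 'cy': 232.3190617727362, 'R': array([[ 0.99752697, -0.07022443,  0.00290983],
       [-0.03828777, -0.57765803, -0.81538043],
       [ 0.05894051,  0.81325256, -0.5789182 ]]), 't': array([-0.60283981,  0.0646495 ,  0.68378391])}
```

View pics/top0.png

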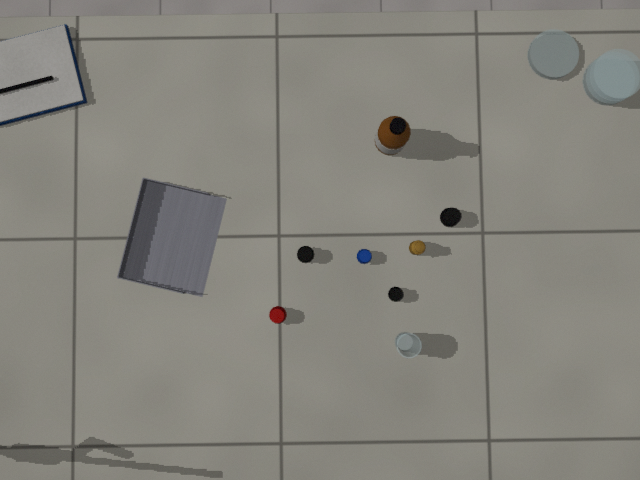

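View pics/side0.png

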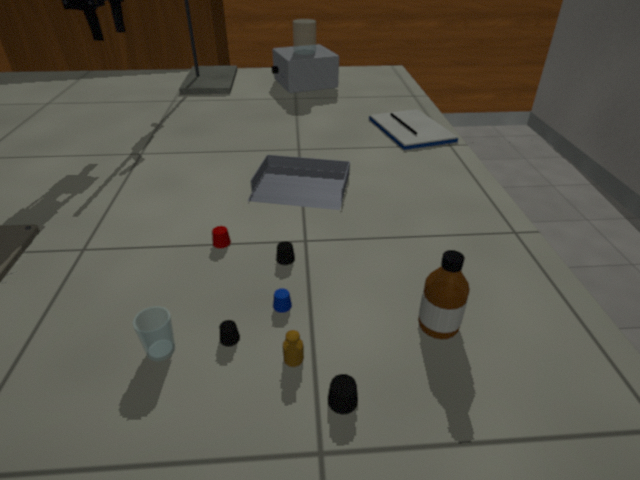

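The top view shows three black stoppers: large at (450,217), medium at (306,254) and small at (396,294). The look-alikes are blue at (364,256) and red at (278,315), and the bottle's black cap is at (397,125). The others are the weight (417,247), beaker (407,344), bottle (393,133) and the tray mouth edge, from about (228,197) to (203,294). I choose the three black ones on the bench, then measure them in both views and check with a crop.

```bash
cat > h.py <<'E'
from bench import *
import cv2, numpy as np
CAL={n:get_calibration(n) for n in('top','side')}
def ray(n,u,v,z):
    c=CAL[n];R,t=c['R'],c['t'];o=-R.T@t
    d=R.T@np.array([(u-c['cx'])/c['fx'],(v-c['cy'])/c['fy'],1.]);return (o+d*(z-o[2])/d[2])
def blobs(img,kind,amin=40,amax=1500):
    h=cv2.cvtColor(img,cv2.COLOR_RGB2HSV);H,S,V=h[...,0],h[...,1],h[...,2]
    m={'black':(V<45),'blue':(abs(H.astype(int)-118)<12)&(S>150)&(V>60),'red':((H<6)|(H>172))&(S>150)&(V>60),
       'brass':(H>8)&(H<28)&(S>120)&(V>90)}[kind].astype(np.uint8)
    n,l,s,c=cv2.connectedComponentsWithStats(m)
    return [(c[i].round(1),s[i,4],s[i,2:4]) for i in range(1,n) if amin<s[i,4]<amax]
E
python3 - <<'E'
from h import *
t=cv2.imread('pics/top0.png')[:,:,::-1].copy();s=cv2.imread('pics/side0.png')[:,:,::-1].copy()
for k in('black','blue','red','brass'):
    for n,i in(('top',t),('side',s)):
        for c,a,w in blobs(i,k): print(k,n,c,a,w,ray(n,*c,.015)[:2].round(3))
for n,p in dict(mouthL=(227,197),mouthR=(203,294.5)).items(): print(n,ray('top',*p,0).round(3))
for n,p in dict(backL=(144,180),backR=(120,277)).items(): print(n,ray('top',*p,.03).round(3))
for p in((252,205),(342,208)): print('side mouth',ray('side',*p,0).round(3))
print('beaker',ray('top',410,345,.0).round(3),ray('side',158,347,0).round(3),'bottle',ray('top',389,141,0).round(3),ray('side',441,322,0).round(3))
cv2.imwrite('pics/crop.png',cv2.resize(t[180:380,110:480,::-1],None,fx=2.1,fy=2.1,interpolation=2))
E
```

```text
black top [25.8 84.1] 208 [53 17] [0.864 0.506]
black top [397.5 125.8] 222 [16 17] [ 0.778 -0.171]
black top [450.1 216.5] 298 [21 19] [ 0.612 -0.262]
black top [305.2 253.8] 208 [17 16] [ 0.548 -0.   ]
black top [395.4 293.7] 160 [14 14] [ 0.475 -0.161]
black side [97.6 14.4] 1226 [67 42] [-0.486  2.235]
black side [191.1  34.6] 312 [15 77] [0.124 1.669]
black side [219.3  28.9] 576 [18 65] [0.239 1.793]
black side [275.   69.3] 49 [7 8] [0.519 1.063]
black side [403.7 123.8] 61 [25 20] [0.862 0.526]
black side [284.8 253.2] 350 [17 23] [ 0.548 -0.003]
black side [452.2 261.3] 405 [22 22] [ 0.809 -0.041]
black side [228.4 333.4] 412 [20 26] [ 0.474 -0.166]
black side [342.5 394.5] 961 [29 40] [ 0.611 -0.266]
blue top [363.6 255.9] 151 [14 13] [ 0.543 -0.105]
blue side [281.6 300.4] 320 [17 23] [ 0.543 -0.111]
red top [277.4 314.3] 213 [16 17] [0.441 0.051]
red side [220.3 237. ] 305 [17 22] [0.44  0.048]
brass top [384.2 129. ] 175 [13 23] [ 0.773 -0.147]
brass top [416.7 246.9] 167 [16 13] [ 0.558 -0.201]
brass side [292.2 334.1] 82 [13  9] [ 0.556 -0.173]
mouthL [0.654 0.142 0.   ]
mouthR [0.477 0.186 0.   ]
backL [0.683 0.285 0.03 ]
backR [0.511 0.327 0.03 ]
side mouth [0.485 0.171 0.   ]
side mouth [0.657 0.149 0.   ]
beaker [ 0.382 -0.187  0.   ] [ 0.383 -0.17   0.   ] bottle [ 0.754 -0.157  0.   ] [ 0.761 -0.152  0.   ]
```

View pics/crop.png

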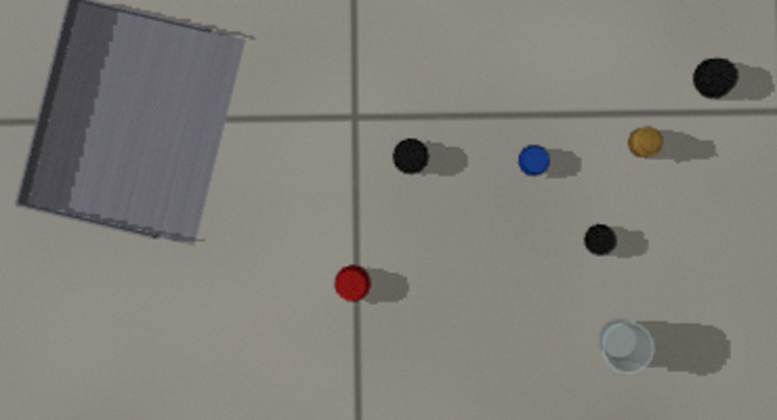

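The crop confirms the choice: black medium at crop (410,156), small (600,240) and large (716,77). The blue (534,160) and red (352,283) look-alikes are separate. Both views agree to a few mm. Now I close the fingers, turn them so the 30 mm face looks into the tray, and travel.

>>> carry_out(deltas=[{"hand":0,"dp":[-1,-1,0],"spin":0.474},{"hand":0,"dp":[-1,-1,0],"spin":0.474},{"hand":0,"dp":[-1,-1,0],"spin":0.474},{"hand":0,"dp":[-1,-1,0],"spin":0.474},{"hand":0,"dp":[-1,-1,0],"spin":0.474},{"hand":0,"dp":[-1,-1,0],"spin":0.474},{"hand":0,"dp":[-1,-1,0],"spin":0.474},{"hand":0,"dp":[-1,-1,0],"spin":0.474},{"hand":0,"dp":[-1,-1,0],"spin":0.474},{"hand":0,"dp":[-1,-1,0],"spin":0.474},{"hand":0,"dp":[-1,-1,0],"spin":0.474},{"hand":0,"dp":[-1,-1,0],"spin":0.474},{"hand":0,"dp":[-1,-1,0],"spin":0.474}])

```text
time: 1.4
ee_pos: [0.3281, 0.3089, 0.2224]
eef_rot: [0.756, 0.655, -0.0, 0.0]
ft_force: [-0.0, 0.3, -1.0]
width: 0.0011
grip_force: 0.0
```

```bash
cat >> h.py <<'E'
from scipy.spatial.transform import Rotation as Ro
def go(*tgts):
    s=read_state();R=Ro.from_quat(s['eef_rot']).as_matrix();p=np.array(s['ee_pos'])
    print('t',s['time'],'p',p.round(4),'x',R[:,0].round(3),'deg',np.degrees(np.arctan2(R[1,0],R[0,0])).round(1),'w',round(s['width'],4),'F',np.round(s['ft_force'],1))
    for t in tgts: print(t,'dp',(R.T@(np.array(t)-p)/.25).round(3))
M0=np.array([.567,.164]);X=np.array([.240,.971]);X/=np.hypot(*X);Y=np.array([-X[1],X[0]])
def tray(p): q=np.array(p[:2])-M0;return np.array([q@X-.075,q@Y]).round(3)
E
python3 -c "
from h import *
go((.542,-.041,.1),(.542,-.041,.008))"
```

```text
t 1.4 p [0.3281 0.3089 0.2224] x [ 0.142  0.99  -0.   ] deg 81.8 w 0.0011 F [-0.   0.3 -1. ]
(0.542, -0.041, 0.1) dp [-1.264  1.046  0.49 ]
(0.542, -0.041, 0.008) dp [-1.264  1.046  0.858]
```

>>> carry_out(deltas=[{"hand":0,"dp":[-1,1,0],"spin":0},{"hand":0,"dp":[-1,1,0],"spin":0},{"hand":0,"dp":[-1,1,0],"spin":0},{"hand":0,"dp":[-1,1,0],"spin":0},{"hand":0,"dp":[-1,1,0],"spin":0},{"hand":0,"dp":[-1,1,0],"spin":0},{"hand":0,"dp":[-1,1,0],"spin":0},{"hand":0,"dp":[-1,1,0],"spin":0},{"hand":0,"dp":[-1,1,0],"spin":0},{"hand":0,"dp":[-1,1,0],"spin":0}])

```text
time: 2.4
ee_pos: [0.5387, 0.0263, 0.2223]
eef_rot: [0.756, 0.655, -0.0, -0.0]
ft_force: [-0.7, 0.5, 0.1]
width: 0.0005
grip_force: 0.0
```

```bash
python3 -c "
from h import *
go((.542,-.041,.1),(.542,-.041,.008))"
```

```text
t 2.4 p [0.5387 0.0263 0.2223] x [0.143 0.99  0.   ] deg 81.8 w 0.0005 F [-0.7  0.5  0.1]
(0.542, -0.041, 0.1) dp [-0.265  0.052  0.489]
(0.542, -0.041, 0.008) dp [-0.265  0.052  0.857]
```

>>> carry_out(deltas=[{"hand":0,"dp":[-0.265,0.052,0.25]},{"hand":0,"dp":[-0.265,0.052,0.45]},{"hand":0,"dp":[-0.265,0.052,0.6]},{"hand":0,"dp":[-0.265,0.052,0.75]},{"hand":0,"dp":[-0.265,0.052,0.82]},{"hand":0,"dp":[-0.265,0.052,0.857]},{"hand":0,"dp":[-0.265,0.052,0.857]},{"hand":0,"dp":[-0.225,0.052,0.857]},{"hand":0,"dp":[-0.19,0.052,0.857]},{"hand":0,"dp":[-0.15,0.052,0.857]},{"hand":0,"dp":[-0.11,0.052,0.857]},{"hand":0,"dp":[-0.07,0.052,0.857]},{"hand":0,"dp":[-0.03,0.052,0.857]},{"hand":0,"dp":[0.01,0.052,0.857]},{"hand":0,"dp":[0.01,0.052,0.857]}])

```text
schema error: expected keys hand, dp, spin
```

```bash
cat >> h.py <<'E'
def look(name):
    for n in('side','top'):
        i=camera(n)
        if n=='top' or name[0]=='v': cv2.imwrite(f'pics/{n}_{name}.png',i[:,:,::-1])
        for k in('black','blue','red'):
            for c,a,w in blobs(i,k):
                p=ray(n,*c,.015)
                if .35<p[0]<.72 and -.35<p[1]<.4 and a<1100: print(n,k,c,a,p[:2].round(3),'tray',tray(p))
E
python3 -c "
from h import *
go((.581,.212,.008));look('1')"
```

```text
t 2.4 p [0.5387 0.0263 0.2223] x [0.143 0.99  0.   ] deg 81.8 w 0.0005 F [-0.7  0.5  0.1]
(0.581, 0.212, 0.008) dp [0.759 0.062 0.857]
side black [284.8 253.2] 349 [ 0.548 -0.003] tray [-0.242 -0.022]
side black [228.4 333.4] 414 [ 0.474 -0.166] tray [-0.418  0.011]
side black [342.5 394.5] 956 [ 0.611 -0.266] tray [-0.481 -0.146]
side blue [281.6 300.4] 322 [ 0.543 -0.111] tray [-0.347 -0.042]
side red [220.3 237. ] 308 [0.44  0.048] tray [-0.218  0.096]
top black [286.4 194.8] 559 [0.655 0.032] tray [-0.182 -0.117]
top black [212.2 247.8] 148 [0.561 0.166] tray [-0.074  0.006]
top black [450.1 216.5] 295 [ 0.612 -0.262] tray [-0.478 -0.146]
top black [313.5 308.8] 62 [ 0.45  -0.014] tray [-0.276  0.071]
top black [395.4 293.6] 159 [ 0.475 -0.161] tray [-0.412  0.012]
top blue [363.6 255.9] 150 [ 0.543 -0.105] tray [-0.342 -0.041]
```

>>> carry_out(deltas=[{"hand":0,"dp":[-0.265,0.052,0.25],"spin":0},{"hand":0,"dp":[-0.265,0.052,0.45],"spin":0},{"hand":0,"dp":[-0.265,0.052,0.6],"spin":0},{"hand":0,"dp":[-0.265,0.052,0.75],"spin":0},{"hand":0,"dp":[-0.265,0.052,0.82],"spin":0},{"hand":0,"dp":[-0.265,0.052,0.857],"spin":0},{"hand":0,"dp":[-0.265,0.052,0.857],"spin":0},{"hand":0,"dp":[-0.225,0.052,0.857],"spin":0},{"hand":0,"dp":[-0.19,0.052,0.857],"spin":0},{"hand":0,"dp":[-0.15,0.052,0.857],"spin":0},{"hand":0,"dp":[-0.11,0.052,0.857],"spin":0},{"hand":0,"dp":[-0.07,0.052,0.857],"spin":0},{"hand":0,"dp":[-0.03,0.052,0.857],"spin":0},{"hand":0,"dp":[0.01,0.052,0.857],"spin":0},{"hand":0,"dp":[0.01,0.052,0.857],"spin":0}])

```text
time: 4.0
ee_pos: [0.5526, 0.0278, 0.0081]
eef_rot: [0.756, 0.654, 0.0, -0.0]
ft_force: [0.2, 0.2, -0.1]
width: 0.0005
grip_force: 0.0
```

```bash
python3 -c "
from h import *
go((.581,.212,.008));look('v2')"
```

```text
t 4.0 p [0.5526 0.0278 0.0081] x [0.143 0.99  0.001] deg 81.8 w 0.0005 F [ 0.2  0.2 -0.1]
(0.581, 0.212, 0.008) dp [0.746 0.007 0.001]
side black [228.6 333.1] 429 [ 0.475 -0.166] tray [-0.417  0.011]
side black [342.5 394.4] 947 [ 0.611 -0.265] tray [-0.481 -0.146]
side blue [281.6 300.5] 333 [ 0.543 -0.111] tray [-0.348 -0.042]
side red [220.3 237.1] 307 [0.44  0.048] tray [-0.218  0.095]
top black [293.7 198.7] 521 [0.648 0.019] tray [-0.196 -0.113]
top black [450.1 216.5] 295 [ 0.612 -0.262] tray [-0.478 -0.146]
top black [395.3 293.6] 158 [ 0.475 -0.16 ] tray [-0.412  0.012]
top blue [363.6 255.9] 152 [ 0.543 -0.105] tray [-0.342 -0.041]
```

View pics/side_v2.png

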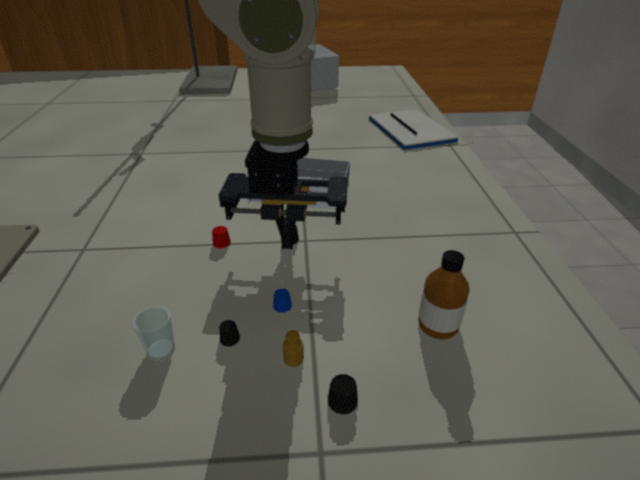

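The side view shows the closed fingertip at (288,243) standing in front of the medium stopper, which they hide. I'll check with the wrist camera.

```bash
python3 -c "
from h import *
c=get_calibration('wrist');print(c)
cv2.imwrite('pics/w1.png',camera('wrist')[:,:,::-1])"
```

```text
{'fx': 371.64829954431775, 'fy': 371.64829954431775, 'cx': 321.2376253635189, 'cy': 240.29467988802526, 'mount': array([[-6.99612420e-04, -9.66408023e-01, -2.57011759e-01,
         7.00160342e-02],
       [ 9.99998931e-01, -1.00617308e-03,  1.06128244e-03,
        -9.27744153e-04],
       [-1.28423018e-03, -2.57010741e-01,  9.66407693e-01,
        -1.62705650e-01],
       [ 0.00000000e+00,  0.00000000e+00,  0.00000000e+00,
         1.00000000e+00]])}
```

View pics/w1.png

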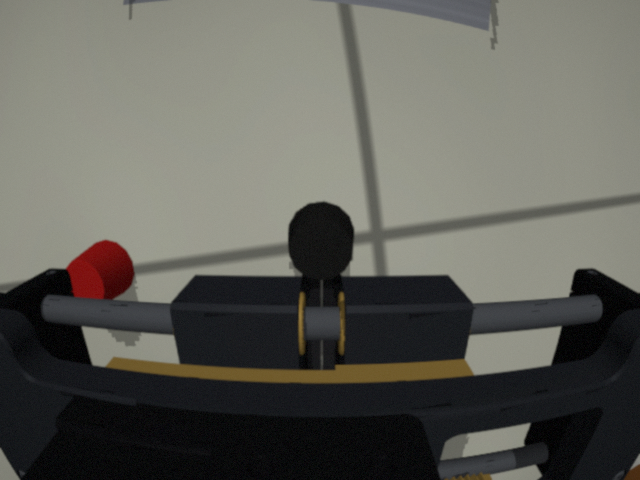

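The wrist view shows the medium stopper at (321,240), centred on the fingers, with the tray mouth ahead at the top. I carry on into the tray, then back off a little.

>>> carry_out(deltas=[{"hand":0,"dp":[0.03,0,0],"spin":0},{"hand":0,"dp":[0.08,0,0],"spin":0},{"hand":0,"dp":[0.13,0,0],"spin":0},{"hand":0,"dp":[0.18,0,0],"spin":0},{"hand":0,"dp":[0.23,0,0],"spin":0},{"hand":0,"dp":[0.28,0,0],"spin":0},{"hand":0,"dp":[0.33,0,0],"spin":0},{"hand":0,"dp":[0.38,0,0],"spin":0},{"hand":0,"dp":[0.43,0,0],"spin":0},{"hand":0,"dp":[0.48,0,0],"spin":0},{"hand":0,"dp":[0.53,0,0],"spin":0},{"hand":0,"dp":[0.58,0,0],"spin":0},{"hand":0,"dp":[0.63,0,0],"spin":0},{"hand":0,"dp":[0.67,0,0],"spin":0},{"hand":0,"dp":[0.71,0,0],"spin":0},{"hand":0,"dp":[0.74,0,0],"spin":0},{"hand":0,"dp":[0.74,0,0],"spin":0},{"hand":0,"dp":[0.65,0,0],"spin":0},{"hand":0,"dp":[0.6,0,-0.2],"spin":0},{"hand":0,"dp":[0.5,0,-0.4],"spin":0}])

```text
time: 6.15
ee_pos: [0.5701, 0.1522, 0.102]
eef_rot: [0.757, 0.654, -0.001, -0.0]
ft_force: [0.9, -0.1, 1.8]
width: 0.0009
grip_force: 0.0
```

```bash
cat >> h.py <<'E'
def wristray(u,v,z,img=None):
    s=read_state();c=get_calibration('wrist');R=Ro.from_quat(s['eef_rot']).as_matrix();m=c['mount']
    a=np.array([u-c['cx'],v-c['cy']]);r=np.hypot(*a);th=r/c['fx'];d=np.r_[a/r*np.sin(th),np.cos(th)]
    d=R@m[:3,:3]@d;o=np.array(s['ee_pos'])+R@m[:3,3];return o+d*(z-o[2])/d[2]
E
python3 - <<'E'
from h import *
i=camera('wrist');cv2.imwrite('pics/w2.png',i[:,:,::-1])
for c,a,w in blobs(i,'black',300,6000):
    p=wristray(*c,.016);print(c,a,w,p.round(3),tray(p))
# S: direction to (.536,.249)
go((.469,-.202,.1),(.469,-.202,.008))
E
```

```text
[322.1 122.5] 1479 [43 44] [0.588 0.231 0.016] [-0.005 -0.004]
t 6.2 p [0.5743 0.1474 0.1104] x [0.151 0.989 0.002] deg 81.3 w 0.0004 F [ 4.9 -4.2  7.5]
(0.469, -0.202, 0.1) dp [-1.445 -0.206  0.036]
(0.469, -0.202, 0.008) dp [-1.446 -0.208  0.404]
```

View pics/w2.png

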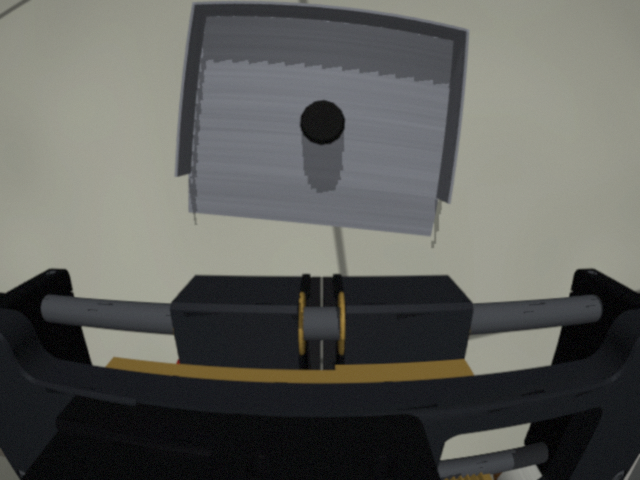

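The wrist view shows the medium stopper at (322,122), standing in the middle of the tray floor (tray x about -5 mm, y about -4 mm). Next is the small stopper.

>>> carry_out(deltas=[{"hand":0,"dp":[-0.2,-0.1,0],"spin":0},{"hand":0,"dp":[-0.4,-0.2,0],"spin":0},{"hand":0,"dp":[-0.6,-0.2,0],"spin":0},{"hand":0,"dp":[-0.8,-0.2,0],"spin":0},{"hand":0,"dp":[-0.9,-0.2,0],"spin":0},{"hand":0,"dp":[-0.9,-0.2,0],"spin":0},{"hand":0,"dp":[-0.9,-0.2,0],"spin":0}])

```text
time: 6.9
ee_pos: [0.4886, -0.0636, 0.1017]
eef_rot: [0.758, 0.653, 0.0, -0.0]
ft_force: [0.2, 1.2, -0.3]
width: 0.0003
grip_force: 0.0
```

```bash
python3 - <<'E'
from h import *
go((.4695,-.201,.1),(.4695,-.201,.008))
E
```

```text
t 6.9 p [ 0.4886 -0.0636  0.1017] x [0.148 0.989 0.001] deg 81.5 w 0.0003 F [ 0.2  1.2 -0.3]
(0.4695, -0.201, 0.1) dp [-0.555  0.006  0.007]
(0.4695, -0.201, 0.008) dp [-0.555  0.006  0.375]
```

>>> carry_out(deltas=[{"hand":0,"dp":[-0.2,0.006,0],"spin":0},{"hand":0,"dp":[-0.4,0.006,0],"spin":0},{"hand":0,"dp":[-0.555,0.006,0],"spin":0},{"hand":0,"dp":[-0.555,0.006,0.1],"spin":0},{"hand":0,"dp":[-0.555,0.006,0.23],"spin":0},{"hand":0,"dp":[-0.555,0.006,0.33],"spin":0},{"hand":0,"dp":[-0.555,0.006,0.375],"spin":0},{"hand":0,"dp":[-0.555,0.006,0.375],"spin":0},{"hand":0,"dp":[-0.52,0.006,0.375],"spin":0},{"hand":0,"dp":[-0.48,0.006,0.375],"spin":0},{"hand":0,"dp":[-0.44,0.006,0.375],"spin":0},{"hand":0,"dp":[-0.39,0.006,0.375],"spin":0},{"hand":0,"dp":[-0.34,0.006,0.375],"spin":0},{"hand":0,"dp":[-0.29,0.006,0.375],"spin":0},{"hand":0,"dp":[-0.24,0.006,0.375],"spin":0},{"hand":0,"dp":[-0.19,0.006,0.375],"spin":0},{"hand":0,"dp":[-0.14,0.006,0.375],"spin":0},{"hand":0,"dp":[-0.09,0.006,0.375],"spin":0},{"hand":0,"dp":[-0.06,0.006,0.375],"spin":0},{"hand":0,"dp":[-0.06,0.006,0.375],"spin":0}])

```text
time: 8.9
ee_pos: [0.4883, -0.0764, 0.0078]
eef_rot: [0.756, 0.654, 0.0, -0.0]
ft_force: [0.9, 0.1, -0.2]
width: 0.0006
grip_force: 0.0
```

```bash
python3 - <<'E'
from h import *
i=camera('wrist');cv2.imwrite('pics/w3.png',i[:,:,::-1])
go((.5325,.226,.008))
E
```

```text
t 8.95 p [ 0.4882 -0.0774  0.0078] x [0.145 0.989 0.   ] deg 81.7 w 0.0006 F [ 0.8 -0.1  0.3]
(0.5325, 0.226, 0.008) dp [ 1.226e+00 -0.000e+00 -1.000e-03]
```

View pics/w3.png

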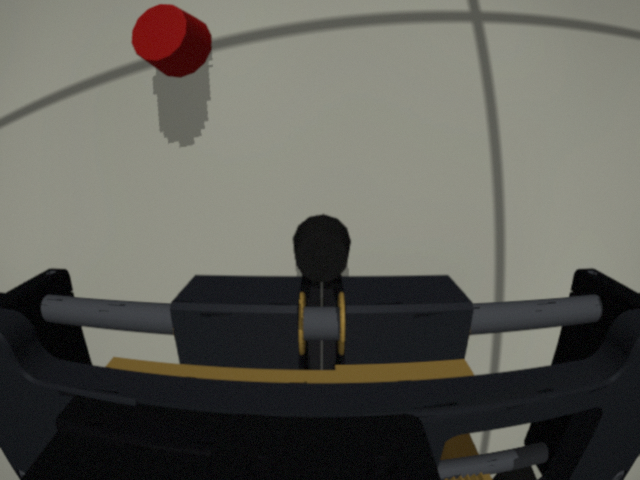

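The small stopper is centred at (321,247), and the red one at (170,40) is well clear. I carry on.

>>> carry_out(deltas=[{"hand":0,"dp":[0.03,0,0],"spin":0},{"hand":0,"dp":[0.08,0,0],"spin":0},{"hand":0,"dp":[0.13,0,0],"spin":0},{"hand":0,"dp":[0.18,0,0],"spin":0},{"hand":0,"dp":[0.23,0,0],"spin":0},{"hand":0,"dp":[0.28,0,0],"spin":0},{"hand":0,"dp":[0.33,0,0],"spin":0},{"hand":0,"dp":[0.38,0,0],"spin":0},{"hand":0,"dp":[0.43,0,0],"spin":0},{"hand":0,"dp":[0.48,0,0],"spin":0},{"hand":0,"dp":[0.53,0,0],"spin":0},{"hand":0,"dp":[0.58,0,0],"spin":0},{"hand":0,"dp":[0.63,0,0],"spin":0},{"hand":0,"dp":[0.68,0,0],"spin":0},{"hand":0,"dp":[0.73,0,0],"spin":0},{"hand":0,"dp":[0.78,0,0],"spin":0},{"hand":0,"dp":[0.83,0,0],"spin":0},{"hand":0,"dp":[0.88,0,0],"spin":0},{"hand":0,"dp":[0.91,0,0],"spin":0},{"hand":0,"dp":[0.91,0,0],"spin":0}])

```text
time: 10.95
ee_pos: [0.5213, 0.1487, 0.0078]
eef_rot: [0.756, 0.654, 0.0, -0.0]
ft_force: [-0.1, -0.5, 0.2]
width: 0.0006
grip_force: 0.0
```

```bash
python3 - <<'E'
from h import *
i=camera('wrist');cv2.imwrite('pics/w4.png',i[:,:,::-1])
print([(c,a) for c,a,w in blobs(i,'black',300,6000)])
go((.5325,.226,.008))
E
```

```text
[(array([435.6,  88.2]), np.int32(4436))]
t 11.0 p [0.5212 0.1477 0.0078] x [ 0.145  0.989 -0.   ] deg 81.7 w 0.0004 F [ 0.7 -0.9  0.3]
(0.5325, 0.226, 0.008) dp [ 0.317 -0.001 -0.001]
```

>>> carry_out(deltas=[{"hand":0,"dp":[0.03,0,0],"spin":0},{"hand":0,"dp":[0.07,0,0],"spin":0},{"hand":0,"dp":[0.11,0,0],"spin":0},{"hand":0,"dp":[0.15,0,0],"spin":0},{"hand":0,"dp":[0.19,0,0],"spin":0},{"hand":0,"dp":[0.23,0,0],"spin":0},{"hand":0,"dp":[0.27,0,0],"spin":0},{"hand":0,"dp":[0.3,0,0],"spin":0},{"hand":0,"dp":[0.3,0,0],"spin":0},{"hand":0,"dp":[0.2,0,0],"spin":0},{"hand":0,"dp":[0.1,0,-0.1],"spin":0},{"hand":0,"dp":[0,0,-0.3],"spin":0},{"hand":0,"dp":[-0.1,0,-0.5],"spin":0},{"hand":0,"dp":[-0.1,0,-0.5],"spin":0},{"hand":0,"dp":[-0.1,0,-0.5],"spin":0}])

```text
time: 12.5
ee_pos: [0.5186, 0.1219, 0.1346]
eef_rot: [0.758, 0.653, 0.002, 0.0]
ft_force: [1.3, 0.3, -1.4]
width: 0.0004
grip_force: 0.0
```

```bash
python3 - <<'E'
from h import *
i=camera('wrist');cv2.imwrite('pics/w5.png',i[:,:,::-1])
for c,a,w in blobs(i,'black',300,6000):
    p=wristray(*c,.016);print(c,a,w,p.round(3),tray(p))
print(tray((.612,-.264)))
go((.610,-.307,.13),(.610,-.307,.008))
E
```

```text
[318.8  73. ] 921 [33 36] [0.533 0.246 0.016] [-0.003  0.052]
[382.1  78. ] 1284 [41 41] [0.58  0.236 0.016] [-0.002  0.005]
[-0.48  -0.146]
t 12.55 p [0.5176 0.1229 0.1329] x [0.146 0.989 0.001] deg 81.6 w 0.0002 F [ 0.8 -0.1 -0.9]
(0.61, -0.307, 0.13) dp [-1.647  0.616  0.009]
(0.61, -0.307, 0.008) dp [-1.648  0.616  0.497]
```

View pics/w5.png

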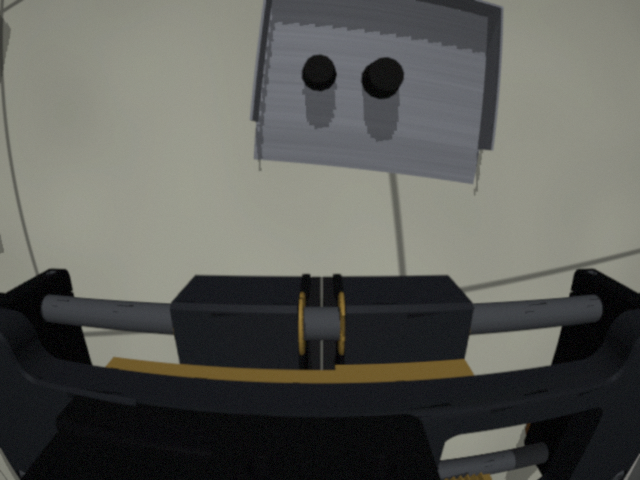

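Both stand on the floor: small at (319,73), tray (-3, 52) mm, and medium at (382,78), tray (-2, 5) mm. Now the large stopper, with the fingers turned slightly for its push direction.

>>> carry_out(deltas=[{"hand":0,"dp":[-0.2,0.1,0],"spin":-0.032},{"hand":0,"dp":[-0.38,0.18,0],"spin":-0.032},{"hand":0,"dp":[-0.55,0.26,0],"spin":-0.032},{"hand":0,"dp":[-0.73,0.34,0],"spin":-0.032},{"hand":0,"dp":[-0.9,0.42,0],"spin":-0.032},{"hand":0,"dp":[-1,0.46,0],"spin":-0.032},{"hand":0,"dp":[-1,0.46,0],"spin":-0.032},{"hand":0,"dp":[-1,0.46,0],"spin":-0.032}])

```text
time: 13.35
ee_pos: [0.5943, -0.1409, 0.1305]
eef_rot: [0.723, 0.691, -0.001, -0.001]
ft_force: [0.5, 0.9, -0.3]
width: 0.0002
grip_force: 0.0
```

```bash
python3 - <<'E'
from h import *
go((.610,-.307,.13),(.610,-.307,.008),(.6325,.2,.008))
E
```

```text
t 13.35 p [ 0.5943 -0.1409  0.1305] x [ 0.046  0.999 -0.   ] deg 87.4 w 0.0002 F [ 0.5  0.9 -0.3]
(0.61, -0.307, 0.13) dp [-0.661  0.093  0.002]
(0.61, -0.307, 0.008) dp [-0.661  0.095  0.49 ]
(0.6325, 0.2, 0.008) dp [1.369 0.092 0.49 ]
```

>>> carry_out(deltas=[{"hand":0,"dp":[-0.2,0.093,0],"spin":0},{"hand":0,"dp":[-0.4,0.093,0],"spin":0},{"hand":0,"dp":[-0.58,0.093,0],"spin":0},{"hand":0,"dp":[-0.66,0.093,0],"spin":0},{"hand":0,"dp":[-0.66,0.093,0.1],"spin":0},{"hand":0,"dp":[-0.66,0.093,0.25],"spin":0},{"hand":0,"dp":[-0.66,0.093,0.38],"spin":0},{"hand":0,"dp":[-0.66,0.093,0.46],"spin":0},{"hand":0,"dp":[-0.66,0.093,0.49],"spin":0},{"hand":0,"dp":[-0.66,0.093,0.49],"spin":0},{"hand":0,"dp":[-0.63,0.093,0.49],"spin":0},{"hand":0,"dp":[-0.59,0.093,0.49],"spin":0},{"hand":0,"dp":[-0.55,0.093,0.49],"spin":0},{"hand":0,"dp":[-0.51,0.093,0.49],"spin":0},{"hand":0,"dp":[-0.48,0.093,0.49],"spin":0},{"hand":0,"dp":[-0.48,0.093,0.49],"spin":0}])

```text
time: 14.95
ee_pos: [0.6133, -0.2604, 0.0104]
eef_rot: [0.722, 0.692, 0.0, -0.0]
ft_force: [-0.7, -0.0, -0.2]
width: 0.0003
grip_force: 0.0
```

```bash
python3 - <<'E'
from h import *
i=camera('wrist');cv2.imwrite('pics/w6.png',i[:,:,::-1])
go((.6325,.2,.008))
E
```

```text
t 15.0 p [ 0.613  -0.2614  0.0104] x [0.044 0.999 0.   ] deg 87.5 w 0.0006 F [-0.4  0.7 -0.6]
(0.6325, 0.2, 0.008) dp [ 1.847 -0.004  0.011]
```

View pics/w6.png

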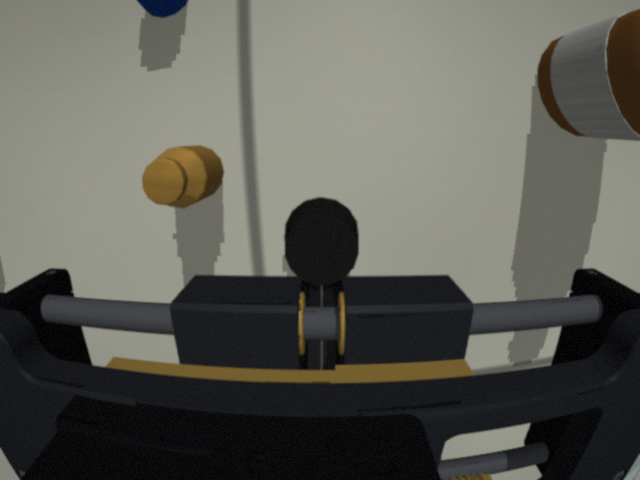

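The large stopper is centred at (321,240), with the weight at (185,178) and the bottle's foot edge at about (539,80) to the right. I'll check the body-to-bottle clearance before pushing.

```bash
python3 - <<'E'
from h import *
for p in((538,75),(545,105),(560,128)): print(wristray(*p,.003).round(3))
i=cv2.imread('pics/side0.png')[:,:,::-1].copy();H=cv2.cvtColor(i,cv2.COLOR_RGB2HSV)
for p in((420,328),(462,328),(420,322),(461,322)): print(ray('side',*p,.003).round(3))
E
```

```text
[ 0.727 -0.155  0.003]
[ 0.731 -0.17   0.003]
[ 0.741 -0.182  0.003]
[ 0.728 -0.163  0.003]
[ 0.784 -0.167  0.003]
[ 0.731 -0.153  0.003]
[ 0.787 -0.157  0.003]
```

The clearance is about 13 mm, so I push on.

>>> carry_out(deltas=[{"hand":0,"dp":[0.03,0,0],"spin":0},{"hand":0,"dp":[0.08,0,0],"spin":0},{"hand":0,"dp":[0.13,0,0],"spin":0},{"hand":0,"dp":[0.18,0,0],"spin":0},{"hand":0,"dp":[0.23,0,0],"spin":0},{"hand":0,"dp":[0.28,0,0],"spin":0},{"hand":0,"dp":[0.33,0,0],"spin":0},{"hand":0,"dp":[0.38,0,0],"spin":0},{"hand":0,"dp":[0.43,0,0],"spin":0},{"hand":0,"dp":[0.48,0,0],"spin":0},{"hand":0,"dp":[0.53,0,0],"spin":0},{"hand":0,"dp":[0.58,0,0],"spin":0},{"hand":0,"dp":[0.63,0,0],"spin":0},{"hand":0,"dp":[0.68,0,0],"spin":0},{"hand":0,"dp":[0.73,0,0],"spin":0},{"hand":0,"dp":[0.78,0,0],"spin":0},{"hand":0,"dp":[0.83,0,0],"spin":0},{"hand":0,"dp":[0.88,0,0],"spin":0},{"hand":0,"dp":[0.91,0,0],"spin":0},{"hand":0,"dp":[0.91,0,0],"spin":0}])

```text
time: 17.0
ee_pos: [0.6233, -0.0334, 0.0103]
eef_rot: [0.722, 0.691, 0.0, -0.0]
ft_force: [0.1, 0.2, 0.2]
width: 0.0004
grip_force: 0.0
```

```bash
python3 - <<'E'
from h import *
i=camera('wrist');cv2.imwrite('pics/w7.png',i[:,:,::-1])
b=cv2.cvtColor(i,cv2.COLOR_RGB2GRAY)<45
for r in (205,215,225,235,245): c=np.flatnonzero(b[r,240:400])+240; print(r,c.min() if len(c) else None,c.max() if len(c) else None)
go((.6325,.2,.008))
E
```

```text
205 299 342
215 290 351
225 286 355
235 285 356
245 285 356
t 17.05 p [ 0.6232 -0.0346  0.0104] x [0.045 0.999 0.   ] deg 87.4 w 0.0005 F [-1.3 -0.3  0.7]
(0.6325, 0.2, 0.008) dp [ 0.939 -0.005  0.01 ]
```

>>> carry_out(deltas=[{"hand":0,"dp":[0.03,0,0],"spin":0},{"hand":0,"dp":[0.08,0,0],"spin":0},{"hand":0,"dp":[0.13,0,0],"spin":0},{"hand":0,"dp":[0.18,0,0],"spin":0},{"hand":0,"dp":[0.23,0,0],"spin":0},{"hand":0,"dp":[0.28,0,0],"spin":0},{"hand":0,"dp":[0.33,0,0],"spin":0},{"hand":0,"dp":[0.38,0,0],"spin":0},{"hand":0,"dp":[0.43,0,0],"spin":0},{"hand":0,"dp":[0.48,0,0],"spin":0},{"hand":0,"dp":[0.53,0,0],"spin":0},{"hand":0,"dp":[0.58,0,0],"spin":0},{"hand":0,"dp":[0.63,0,0],"spin":0},{"hand":0,"dp":[0.68,0,0],"spin":0},{"hand":0,"dp":[0.73,0,0],"spin":0},{"hand":0,"dp":[0.78,0,0],"spin":0},{"hand":0,"dp":[0.83,0,0],"spin":0},{"hand":0,"dp":[0.88,0,0],"spin":0},{"hand":0,"dp":[0.92,0,0],"spin":0},{"hand":0,"dp":[0.92,0,0],"spin":0}])

```text
time: 19.05
ee_pos: [0.6334, 0.197, 0.0102]
eef_rot: [0.722, 0.692, 0.0, -0.0]
ft_force: [0.1, -0.8, -0.1]
width: 0.0003
grip_force: 0.0
```

>>> carry_out(deltas=[{"hand":0,"dp":[-0.1,0,0],"spin":0},{"hand":0,"dp":[-0.2,0,-0.1],"spin":0},{"hand":0,"dp":[-0.3,0,-0.3],"spin":0},{"hand":0,"dp":[-0.4,0,-0.5],"spin":0},{"hand":0,"dp":[-0.4,0,-0.5],"spin":0},{"hand":0,"dp":[-0.4,0,-0.5],"spin":0}])

```text
time: 19.65
ee_pos: [0.6302, 0.093, 0.1376]
eef_rot: [0.724, 0.69, 0.002, 0.001]
ft_force: [-0.2, 0.5, -1.7]
width: 0.0006
grip_force: 0.0
```

```bash
python3 - <<'E'
from h import *
i=camera('wrist');cv2.imwrite('pics/w8.png',i[:,:,::-1])
for c,a,w in blobs(i,'black',300,6000):
    p=wristray(*c,.016);print(c,a,w,p.round(3),tray(p))
s=camera('side');cv2.imwrite('pics/side8.png',s[:,:,::-1])
for k in('brass','blue','red'): print(k,[(c,a) for c,a,w in blobs(s,k)])
go()
o=cv2.imread('pics/side0.png')
cv2.imwrite('pics/fin.png',np.hstack([cv2.resize(i[:,:,::-1],(400,300)),cv2.resize(s[:,:,::-1],(400,300))]))
E
```

```text
[192.5  52. ] 938 [36 35] [0.535 0.246 0.016] [-0.003  0.051]
[250.2  56.3] 1291 [42 42] [0.581 0.237 0.016] [-0.001  0.003]
[317.6  64.5] 1635 [44 48] [0.632 0.226 0.016] [ 0.001 -0.048]
brass []
blue [(array([281.7, 300.4]), np.int32(322))]
red [(array([220.3, 237.1]), np.int32(308))]
t 19.75 p [0.6284 0.0955 0.1341] x [0.045 0.999 0.   ] deg 87.4 w 0.0005 F [ 0.5  1.4 -1.1]
```

View pics/fin.png

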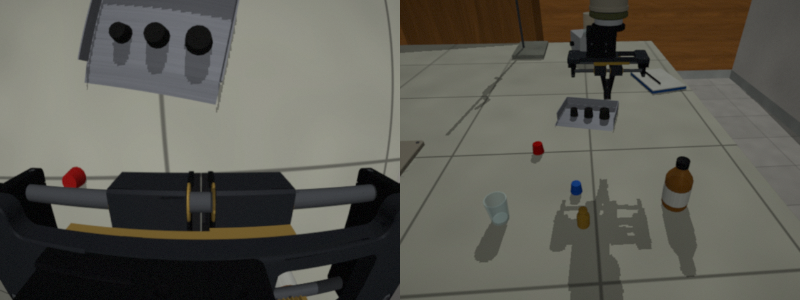

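All three stoppers stand on the tray floor, and the weight, bottle, beaker and look-alikes are in their places. The arm is clear, so I hand in.

```bash
python3 -c "
from bench import *
print(close_job())"
```

```text
the job is handed in; nothing more can be done
None
```

The job is handed in with all three stoppers upright on the tray floor, each about 75 mm in from the mouth edge; the weight, bottle, beaker and both look-alikes show no visible movement, and the judge returned no verdict.

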